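Start the carving-hammer air line and set its throttle two turns open

ROBOT

A 7-joint arm with a two-finger parallel gripper is mounted at the origin on the work surface. World frame = base frame: x ahead of the robot, y to its left, z up, the work surface at z = 0. Lengths are in mm, angles in rad, forces in N, time in s.
With the tool pointing down it reaches from about 400 to 875 mm from the base axis. Payload 4.4 kg.
Tool frame: the origin (TCP) lies between the finger pads, 19 mm behind the fingertips; this is the grasp point; z points along the fingers, y is the line along which they close (so a half turn about z gives the same grasp; the last joint's range is limited). The gripper opens to 85 mm and grips with 20 to 120 N. Pads are 22 mm wide; open, the fingers measure 114 mm over their backs; the gripper's body (76 mm by 85 mm) begins 54 mm behind the grasp point. The pads swing forward as they close: fully open they stand 13 mm farther back than shut.
Start: joints at [-1.271, 0.628, 0.038, 1.517, -0.027, 0.996, -0.02], TCP at [232.481, 607.018, 250.013] pointing down, gripper open.
Joint ranges: [-3.06, 3.06], [-0.37, 2.12], [-1.25, 1.32], [0.18, 2.47], [-1.1, 4.24], [0.23, 1.98], [-2.94, 2.94]. Speed limits (rad/s): [2.57, 2.57, 3.14, 3.14, 3.14, 3.14, 3.14].

INTERFACE

Orientations are given as [roll, pitch, yaw] about the fixed x, y, z axes, in that order (R = Rz(yaw) Ry(pitch) Rx(roll)).
In Python, from cell import ctrl gives the robot as it stands. The module is installed in compiled form; this text tells all that it offers.
- The arm moves only by the tool step_arm, never from a script. Its argument "commands" is one flat list of numbers, 7 for each row, row after row: the shift along the tool's x, y, z in cm, then the turn, a rotation vector about the tool's x, y, z in rad, then the opening, from 0 (shut) to 1 (fully open). A call has 1 to 10 rows; each row is the pose to reach, as a shift and turn from the pose commanded when the call began, along the tool's axes at that moment; what a row does not reach only later rows make up. A row lasts 1/10 s, in which the tool goes at most 50 mm and 8.59 degrees, less where a joint would pass 70% of its speed; a pose out of reach is approached as far as the arm can. A call with a gripper value outside its range is refused whole. The fingers move at their own pace and stop on an object; the grip force is fixed at half the most. Time passes only in rows, so rows that repeat a pose let the fingers close. It gives the time, the measured TCP pose, the force, the opening and the grip force at its end, in the units of the state.
- ctrl.read_state(): the state, without advancing time (a new reading comes with each control period).
- ctrl.get_image(name): name is "side" or "top" or "wrist"; returns a dict with "image" (480x640x3 uint8, red, green, blue), "range_z" (480x640 float32, mm along the optical axis (not along the pixel's ray), 0 where there is no reading), "vfov" (degrees; the focal length in pixels is half the picture's height over the tangent of half this angle, whatever the lens; pixels are square), "cx", "cy" (the principal point, pixels), "world_to_cam" (4x4, takes a point from world to camera coordinates). Camera axes: x right, y down, z forward; pixel columns grow to the right and rows downward; lengths in mm; the calibration is good to about 2 mm. A picture is of the moment at which its call begins.
- ctrl.finish_job(): hands the job in; it is judged then, once.
The state is a dict: "clock": time; "qpos": joint angles; "qd": joint speeds; "tau": joint torques, N m; "eef_pos": TCP position; "tool_rot": TCP orientation; "force": force on the tool from outside, world axes, zero at the start; "torque": the same for the moment, N m; "width": finger opening in mm; "gripper_force": force on a finger pad.
Only numpy, scipy, OpenCV 4.12 (cv2) and the standard library are available. Lean on these libraries where they do the work, as an engineer would, in place of code of your own. Each camera call takes 0.05 s, during which the arm holds its last target. There are 200 camera calls.

TASK

Bring up the air line for the carving hammer: on the button station press the yellow key, then the green, then the blue, one at a time and each fully down, leaving the red stop button alone. Then crank the throttle wheel clockwise (seen from above) to its closed stop, back it off exactly two full turns without opening it further on the way, and finish with the crank handle still gripped between the fingers and the wheel still: the lock nut is slack and the wheel creeps shut if it is let go. Leave the carvings and tools lying about the bench where they are.

Things in the scene. Friction and masses are not known exactly. Their poses are not given: they have to be found in the camera images.
- panel: push-button station of the compressor: white box with a grey top plate 68 mm high, 140 mm deep (its x), 210 mm wide (its y), fixed, turned up to 20 degrees either way; origin under its centre. On top, along the edge nearest the robot, a row of yellow, green and blue keys 55 mm apart; behind them a red mushroom stop button on a yellow square and three small idle lamps
- key_yellow_top (a point): centre of the top of the yellow round key (reset), 26 mm across; when up its top is 22 mm above the plate (90 mm above the bench); frame as the panel's, moves down with the key
- key_green_top (a point): the same for the green key (start), the middle one of the row
- key_blue_top (a point): the same for the blue key (line air)
- key_yellow (a joint): travel of the yellow key, m: 0 up, 0.006 fully down; a spring key, 1.5 N to start it moving, 5 N to bottom it; comes up by itself when let go
- key_green (a joint): the same for the green key
- key_blue (a joint): the same for the blue key
- stop_red (a joint): travel of the red mushroom stop button, m: 0 up, 0.005 pressed. The button is 38 mm across, its top 102 mm above the bench, 66 mm behind the row of keys (panel's +x) and 10 mm to the right of the blue key (panel's -y)
- valve_stand: brass throttle valve in a steel pipe (248 mm long, 50 mm up, along its y) with a gauge, on a grey base plate 120 x 200 mm, fixed, turned up to 20 degrees either way; origin under its centre and under the wheel axis. On top lies a level pale aluminium handwheel 115 mm across, axis vertical, with an upright black crank handle on its rim
- wheel_axis (a point): point on the vertical wheel axis at the wheel's top, 140 mm above the bench; turns with the wheel
- grip_mid (a point): point on the axis of the black crank handle, 30 mm above its foot and 170 mm above the bench, 50 mm out from the wheel axis; goes round with the wheel
- crank_grip: the black upright crank handle, a round grip 22 mm across and 55 mm tall (140 to 196 mm above the bench) that spins freely on its pin, so a gripper may keep its own heading while it cranks; origin at the foot of the grip on its axis
- wheel (a joint): valve opening, rad: 0 = closed on its hard stop (handle on the stand's -x side), grows counterclockwise seen from above, 6.283 a turn; open stop at three turns. The wheel does not rise. Turning takes 3 to 10 N at the handle. Lock nut slack: above about 1.6 turns line pressure creeps the wheel (0.2 to 0.5 rad/s) towards closed unless held; below that it stays where left
- air_hammer: the air carving hammer for this line: steel cylinder 31 mm thick, 200 mm long with its chisel, lying loose on the bench along its x; origin on the bench under it
- gouge: a carving gouge with a wooden handle, 246 mm long, 30 mm thick, lying along its x; origin on the bench under its middle
- mallet: a dark wooden carver's mallet standing on its head, 84 mm across, 220 mm tall; origin under its centre
- figure: a turned pale wooden figure, 60 mm across its foot, 166 mm tall, standing; origin under its centre
- blank: a pale wooden carving block 90 x 130 x 50 mm; origin under its centre
- wax_tin: a round green wax tin 72 mm across, 35 mm tall; origin under its centre
- spoon: a wooden spoon 190 mm long, lying along its x; origin on the bench under its middle

How it is judged (in metres and radians):
On the way, in this order (a step that is already met when the one before it is completed fails the run):
1. the yellow key is pressed down, alone (value of joint key_yellow above 0.0042 m and value of joint each of key_green, key_blue below 0.0015 m), for 0.1 s.
2. then the green key is pressed down, alone (value of joint key_green above 0.0042 m and value of joint each of key_yellow, key_blue below 0.0015 m), for 0.1 s.
3. then the blue key is pressed down, alone (value of joint key_blue above 0.0042 m and value of joint each of key_yellow, key_green below 0.0015 m), for 0.1 s.
4. then, with the keys released, the wheel is turned clockwise to its closed stop (value of joint wheel below 0.08 rad and value of joint each of key_yellow, key_green, key_blue below 0.0015 m), for 0.2 s.
At the end, for the whole second after the job is handed in: The wheel stands two full turns open from its closed stop (12.57 rad, within 0.26 rad or 15 degrees) and still (under 0.05 rad/s), the crank handle is gripped by the fingers (over 5 N, tool point within 20 mm sideways and 40 mm in all of the handle's middle), and all keys and the stop button are up (value of joint wheel between 12.306 and 12.826 rad and velocity of joint wheel between -0.05 and 0.05 rad/s and contact force between the fingers and crank_grip above 5 N and horizontal distance between the grasp point and grip_mid below 0.02 m and distance between the grasp point and grip_mid below 0.04 m and value of joint each of key_yellow, key_green, key_blue, stop_red below 0.0015 m); the arm keeps its last pose, push and grip.
It fails at once if two keys are pressed at the same time (value of joint each of key_yellow, key_green above 0.002 m or value of joint each of key_green, key_blue above 0.002 m or value of joint each of key_yellow, key_blue above 0.002 m).
It fails at once if the red stop button is pressed (value of joint stop_red above 0.002 m).
It fails at once if the wheel is opened well past two turns (more than two and a quarter) (value of joint wheel above 14.14 rad).
It fails at once if a carving or tool on the bench is moved more than 25 mm or tipped (distance of any of air_hammer, gouge, mallet, figure, blank, wax_tin, spoon from where it was at the start of the episode above 0.025 m or angle between any of mallet, figure's own z axis and vertical above 0.35 rad).
It also fails if it takes over 69 s, if anything falls off the work surface, if the arm or the gripper's body presses on something with over 40 N, if the wrist force passes 120 N, or if a joint passes its speed limit or range.

## Working session

There is one attempt and no reset: what is moved stays moved. The work goes in short steps, Python scripts to look and compute and a tool call to move; the robot and the scene stay as the last step left them, time stands still between calls to the robot, and variables do not carry over. Pictures are saved under pics/ and viewed, at most 10 in all, crops included, and the job is handed in when it is done.

Besides the shell and the picture viewer there is one more tool, called after "Request:" as name(argument=value, ...) on one line, values as JSON. step_arm: Moves the arm, as the interface text tells. Its arguments: {"type":"object","properties":{"commands":{"type":"array"}},"required":["commands"]}

```bash
mkdir -p pics
cat > h.py <<'E'
import numpy as np, cv2
from cell import ctrl
def snap(n,f):
    d=ctrl.get_image(n); np.savez('pics/'+f+'.npz',**{k:v for k,v in d.items()})
    cv2.imwrite('pics/'+f+'.png',d['image'][:,:,::-1]); return d
def load(f): return np.load('pics/'+f+'.npz')
def pt(d,u,v,z=None):
    f=240/np.tan(np.radians(float(d['vfov']))/2); W=np.linalg.inv(d['world_to_cam'])
    r=np.array([(u-d['cx'])/f,(v-d['cy'])/f,1.])
    o=W[:3,3]; w=W[:3,:3]@r
    if z is None: return o+w*d['range_z'][int(round(v)),int(round(u))]
    return o+w*(z-o[2])/w[2]
E
python3 - <<'E'
from h import *
print(ctrl.read_state())
for n in('top','side'):snap(n,n+'0')
E
```

```text
{'clock': 0.0, 'qpos': array([-1.27082614,  0.62933704,  0.03842882,  1.51837641, -0.02700165,
        0.99628525, -0.01995996]), 'qd': array([ 1.56948401e-03, -6.92472886e-04, -3.60321156e-04,  5.66645032e-04,
       -4.90491284e-04, -3.31937509e-04,  1.07502969e-05]), 'tau': array([-3.95297238e-04, -5.63402259e+01,  1.22680563e+00, -1.93444973e+01,
        1.11456175e-02,  1.07161907e-02, -2.33818434e-05]), 'eef_pos': array([232.23895011, 606.46450633, 249.09200889]), 'tool_rot': array([-3.13970423e+00,  1.54097188e-05,  2.77587205e+00]), 'force': array([0.62253007, 0.5424272 , 1.10466729]), 'torque': array([0.01874694, 0.00599418, 0.02605593]), 'gripper_force': 0.0, 'width': 85.51394941733203}
```

View pics/top0.png

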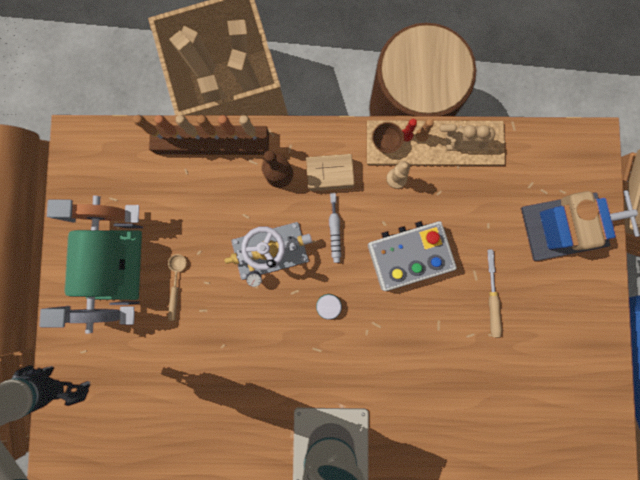

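View pics/side0.png

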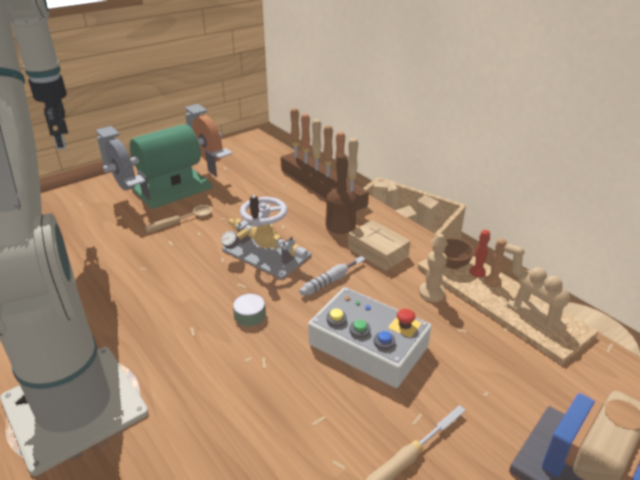

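The top view shows the panel at about (412,257) with yellow (398,274), green (417,268) and blue (436,262). The wheel is at about (263,249), with the black handle near (271,262).

Run:
```python
from h import *
d=load('top0'); im=d['image'][:,:,::-1]
a=cv2.resize(im[210:300,215:315],(400,360),interpolation=3); b=cv2.resize(im[210:300,362:462],(400,360),interpolation=3)
cv2.imwrite('pics/crop0.png',np.hstack([a,b]))
for n,u,v,z in [('Y',398,274,90),('G',417,268,90),('B',436,262,90),('R',432,238,102),('axis',263,249,140),('grip',271,264,196)]: print(n,pt(d,u,v,z),pt(d,u,v))
print(np.linalg.inv(d['world_to_cam'])[:3,3],d['vfov'])
```

```text
Y [ 475.3902828  -176.32398076   90.        ] [ 475.39323236 -176.50183944   88.70010201]
G [ 491.93310352 -227.47300338   90.        ] [ 491.8710622  -226.76716838   93.95971867]
B [ 508.4993697 -278.6945174   90.       ] [ 508.54512967 -279.04022682   88.42674325]
R [ 572.31391337 -266.15642617  102.        ] [ 572.55641782 -266.78566159   99.02690135]
axis [537.00490499 181.11150609 140.        ] [536.73322124 180.31644964 144.99632929]
grip [497.0036408 151.5561997 196.       ] [496.95597956 151.24590214 198.2032429 ]
[ 472.58882338   -7.3959824  1324.62718223] 55.497043848060535
```

View pics/crop0.png

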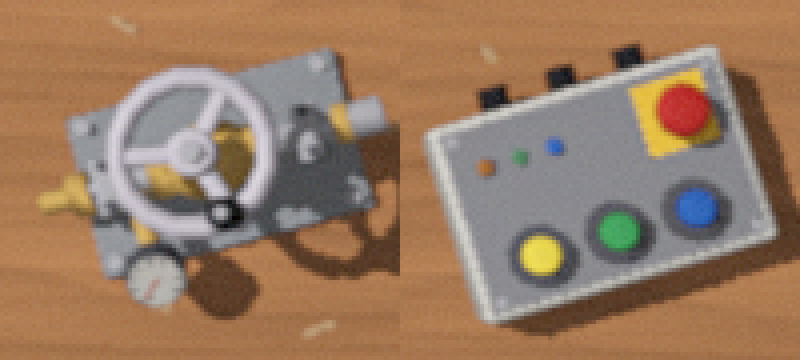

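```bash
cat >> h.py <<'E'
from scipy.spatial.transform import Rotation as Ro
def plan(*ts):
    s=ctrl.read_state(); R=Ro.from_euler('xyz',s['tool_rot']).as_matrix()
    print(s['clock'],s['eef_pos'].round(1),s['tool_rot'].round(4),s['force'].round(1),s['width'])
    for t in ts: print(t,(R.T@(np.array(t)-s['eef_pos'])/10).round(2))
E
python3 - <<'E'
from h import *
plan((330,300,250),(450,100,250),(475,-176,200))
d=load('top0')
print('base corners',[pt(d,215+u/4,210+v/4).round(0) for u,v in[(72,125),(330,55),(372,205),(105,275)]])
E
```

```text
0.1 [232.3 606.5 249.2] [-3.1399  0.      2.7758] [-0.7  0.7 -0.3] 85.44151950032803
(330, 300, 250) [-20.09 -25.13  -0.04]
(450, 100, 250) [-3.845e+01 -3.951e+01 -1.000e-02]
(475, -176, 200) [-50.66 -64.38   5.03]
base corners [array([566., 289.,  12.]), array([619., 104.,  -0.]), array([510.,  72.,  -1.]), array([458., 263.,   8.])]
```

Request:
step_arm(commands=[-20.1,-25.1,0,0,0,0,0,-20.1,-25.1,0,0,0,0,0,-20.1,-25.1,0,0,0,0,0,-20.1,-25.1,0,0,0,0,0,-20.1,-25.1,0,0,0,0,0,-20.1,-25.1,0,0,0,0,0,-38.4,-39.5,0,0,0,0,0,-38.4,-39.5,0,0,0,0,0,-38.4,-39.5,0,0,0,0,0,-38.4,-39.5,0,0,0,0,0])

```text
clock: 1.1
eef_pos: [423.5, 145.8, 250.0]
tool_rot: [3.141, -0.0, 2.776]
force: [1.4, 0.7, -0.2]
width: -0.3
gripper_force: 0.0
```

Run:
```python
from h import *
plan((450,100,250),(475,-176,160),(475.4,-176.3,125))
```

```text
1.1 [423.5 145.8 250. ] [ 3.1415 -0.      2.7761] [ 1.4  0.7 -0.2] -0.28938378518649416
(450, 100, 250) [-4.11 -3.33  0.  ]
(475, -176, 160) [-16.31 -28.21   9.  ]
(475.4, -176.3, 125) [-16.35 -28.23  12.5 ]
```

Request:
step_arm(commands=[-16.3,-28.2,4,0,0,0,0,-16.3,-28.2,4,0,0,0,0,-16.3,-28.2,6,0,0,0,0,-16.3,-28.2,9,0,0,0,0,-16.3,-28.2,9,0,0,0,0,-16.3,-28.2,11,0,0,0,0,-16.3,-28.2,11,0,0,0,0,-16.3,-28.2,11,0,0,0,0,-16.3,-28.2,11,0,0,0,0,-16.3,-28.2,11,0,0,0,0])

```text
clock: 2.1
eef_pos: [474.4, -172.7, 140.2]
tool_rot: [3.141, -0.0, 2.777]
force: [0.2, 0.1, 0.3]
width: 0.1
gripper_force: 0.0
```

Run:
```python
from h import *
plan((475.4,-176.3,125),(491.9,-227.4,125),(508.5,-278.7,125))
snap('wrist','w1')
d=snap('top','t1'); im=d['image'][:,:,::-1]; a=cv2.resize(im[210:300,362:462],(400,360),interpolation=3)
w=cv2.resize(load('w1')['image'][:,:,::-1],(400,300)); w=cv2.copyMakeBorder(w,0,60,0,0,0)
cv2.imwrite('pics/c1.png',np.hstack([a,w]))
```

```text
2.1 [ 474.4 -172.7  140.2] [ 3.1407e+00 -4.0000e-04  2.7773e+00] [0.2 0.1 0.3] 0.1415486413679665
(475.4, -176.3, 125) [-0.22 -0.3   1.52]
(491.9, -227.4, 125) [-3.58 -4.49  1.51]
(508.5, -278.7, 125) [-6.96 -8.69  1.51]
```

View pics/c1.png

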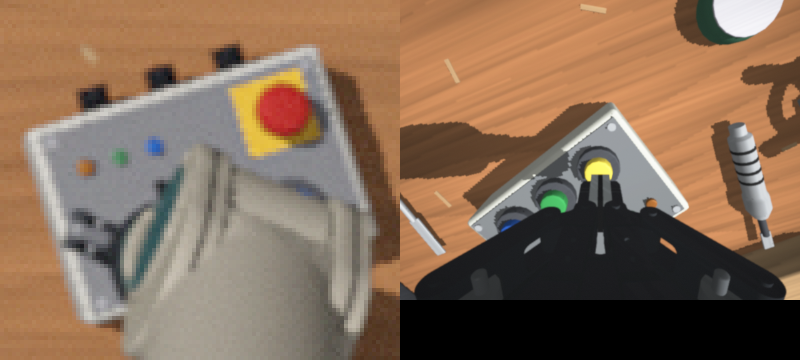

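Request:
step_arm(commands=[-0.2,-0.3,1.5,0,0,0,0,-0.2,-0.3,2.5,0,0,0,0,-0.2,-0.3,3.0,0,0,0,0,-0.2,-0.3,3.4,0,0,0,0,-0.2,-0.3,3.7,0,0,0,0,-0.2,-0.3,3.75,0,0,0,0,-0.2,-0.3,3.75,0,0,0,0,-0.2,-0.3,3.75,0,0,0,0])

```text
clock: 3.0
eef_pos: [475.0, -176.6, 102.9]
tool_rot: [3.141, -0.001, 2.776]
force: [-0.5, 3.9, 4.6]
width: 0.0
gripper_force: 2.4
```

Request:
step_arm(commands=[0,0,0.1,0,0,0,0,0,0,0.2,0,0,0,0,0,0,0.2,0,0,0,0,0,0,0.2,0,0,0,0])

```text
clock: 3.4
eef_pos: [475.0, -176.6, 102.5]
tool_rot: [3.14, -0.0, 2.776]
force: [-5.6, 5.8, 22.5]
width: 0.0
gripper_force: 11.6
```

Request:
step_arm(commands=[0,0,-2,0,0,0,0,0,0,-3,0,0,0,0,0,0,-3,0,0,0,0,-3.4,-4.2,-3,0,0,0,0,-3.4,-4.2,-3,0,0,0,0,-3.4,-4.2,-3,0,0,0,0,-3.4,-4.2,-2.2,0,0,0,0,-3.4,-4.2,-1.4,0,0,0,0,-3.4,-4.2,-1.2,0,0,0,0,-3.4,-4.2,-1.2,0,0,0,0])

```text
clock: 4.4
eef_pos: [491.4, -228.0, 111.7]
tool_rot: [3.141, -0.002, 2.777]
force: [0.6, 0.7, -1.0]
width: -0.0
gripper_force: 0.0
```

Request:
step_arm(commands=[0,0,0.4,0,0,0,0,0,0,0.7,0,0,0,0,0,0,0.9,0,0,0,0,0,0,1.05,0,0,0,0,0,0,1.2,0,0,0,0,0,0,1.2,0,0,0,0,0,0,1.2,0,0,0,0])

```text
clock: 5.1
eef_pos: [492.3, -228.8, 102.5]
tool_rot: [3.141, 0.001, 2.776]
force: [-2.8, 3.0, 18.9]
width: -0.0
gripper_force: 9.9
```

Green is bottomed, so the same for blue.

Request:
step_arm(commands=[0,0,-2,0,0,0,0,0,0,-3,0,0,0,0,0,0,-3,0,0,0,0,-3.3,-4.2,-3,0,0,0,0,-3.3,-4.2,-3,0,0,0,0,-3.3,-4.2,-3,0,0,0,0,-3.3,-4.2,-2.2,0,0,0,0,-3.3,-4.2,-1.4,0,0,0,0,-3.3,-4.2,-1.2,0,0,0,0,-3.3,-4.2,-1.2,0,0,0,0])

```text
clock: 6.1
eef_pos: [507.2, -279.0, 111.6]
tool_rot: [3.141, -0.002, 2.777]
force: [0.6, 0.0, 0.8]
width: -0.1
gripper_force: 0.0
```

Request:
step_arm(commands=[0,0,0.4,0,0,0,0,0,0,0.7,0,0,0,0,0,0,0.9,0,0,0,0,0,0,1.05,0,0,0,0,0,0,1.2,0,0,0,0,0,0,1.2,0,0,0,0,0,0,1.2,0,0,0,0])

```text
clock: 6.8
eef_pos: [508.1, -279.9, 102.6]
tool_rot: [3.141, 0.001, 2.776]
force: [-2.8, 3.0, 16.9]
width: 0.1
gripper_force: 8.8
```

Run:
```python
from h import *
plan((508,-280,250),(450,0,260))
```

```text
6.8 [ 508.1 -279.9  102.6] [3.1412e+00 1.3000e-03 2.7758e+00] [-2.8  3.  16.9] 0.07987169161818941
(508, -280, 250) [-1.000e-02 -1.000e-02 -1.474e+01]
(450, 0, 260) [ 15.42  24.06 -15.75]
```

Request:
step_arm(commands=[0,0,-5,0,0,0,0,0,0,-10,0,0,0,0,0,0,-15,0,0,0,0,15.4,24.1,-15.8,0,0,0,1,15.4,24.1,-15.8,0,0,0,1,15.4,24.1,-15.8,0,0,0,1,15.4,24.1,-15.8,0,0,0,1,15.4,24.1,-15.8,0,0,0,1,15.4,24.1,-15.8,0,0,0,1,15.4,24.1,-15.8,0,0,0,1])

```text
clock: 7.8
eef_pos: [448.8, 5.6, 258.5]
tool_rot: [3.14, -0.002, 2.785]
force: [-0.4, -0.3, 0.5]
width: 85.1
gripper_force: 0.0
```

Run:
```python
from h import *
plan()
snap('wrist','w2')
d=snap('top','t2'); im=d['image'][:,:,::-1]; a=cv2.resize(im[210:300,215:315],(400,360),interpolation=3)
w=cv2.resize(load('w2')['image'][:,:,::-1],(400,300)); w=cv2.copyMakeBorder(w,0,60,0,0,0)
cv2.imwrite('pics/c2.png',np.hstack([a,w]))
```

```text
7.8 [448.8   5.6 258.5] [ 3.1396e+00 -1.7000e-03  2.7848e+00] [-0.4 -0.3  0.5] 85.13404960488975
```

View pics/c2.png

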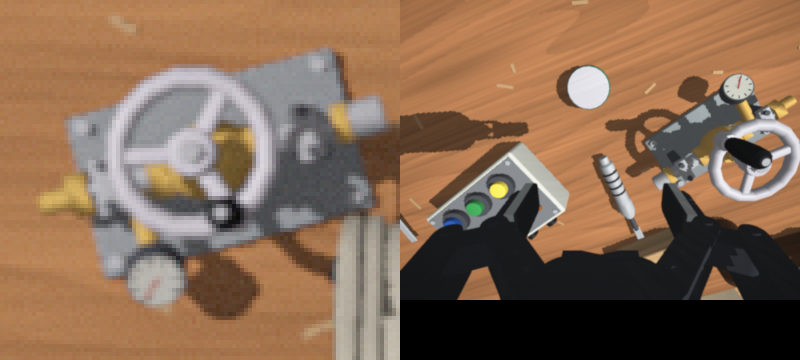

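The wheel is unmoved since the start, so there is no creep yet. The crank handle's top is at about (271.3,263.3).

Run:
```python
from h import *
d=load('t2')
print([pt(d,u,v,z).round(1) for u,v,z in[(271.25,263.25,196),(263.4,248.1,140)]], 'gauge',pt(d,253,280).round(0))
w=load('w2')
# handle top blob in wrist: small view (762,162)->full
print(pt(w,(762-400)*1.6,162*1.6),pt(w,(762-400)*1.6,162*1.6,196),pt(w,(755-400)*1.6,160*1.6,140))
plan((498.5,150.5,250),(498.5,150.5,172))
```

```text
[array([498.9, 151. , 196. ]), array([539.4, 180.1, 140. ])] gauge [455. 218.  67.]
[501.88547751 148.7342053  195.76180645] [501.72325369 148.58469344 196.        ] [534.14426743 176.01719631 140.        ]
7.9 [450.    0.5 258.6] [-3.1413e+00  4.0000e-04  2.7778e+00] [ 0.3 -0.4 -1.2] 85.04766620908524
(498.5, 150.5, 250) [ 0.81 15.74  0.85]
(498.5, 150.5, 172) [ 0.81 15.74  8.65]
```

Request:
step_arm(commands=[0.7,15.7,0.5,0,0,0,1,0.7,15.7,0.5,0,0,0,1,0.7,15.7,0.5,0,0,0,1,0.7,15.7,0.5,0,0,0,1,0.7,15.7,0.5,0,0,0,1,0.7,15.7,2.5,0,0,0,1,0.7,15.7,4.5,0,0,0,1,0.7,15.7,6.5,0,0,0,1,0.7,15.7,8.6,0,0,0,1,0.7,15.7,8.6,0,0,0,1])

```text
clock: 8.9
eef_pos: [498.1, 145.3, 170.4]
tool_rot: [-3.136, -0.004, 2.771]
force: [-0.2, 0.3, -0.1]
width: 85.5
gripper_force: 0.0
```

Run:
```python
from h import *
plan((500,150,172))
snap('wrist','w3')
```

```text
8.9 [498.1 145.3 170.4] [-3.1364 -0.0037  2.7714] [-0.2  0.3 -0.1] 85.4740748852893
(500, 150, 172) [-0.01  0.51 -0.17]
```

View pics/w3.png

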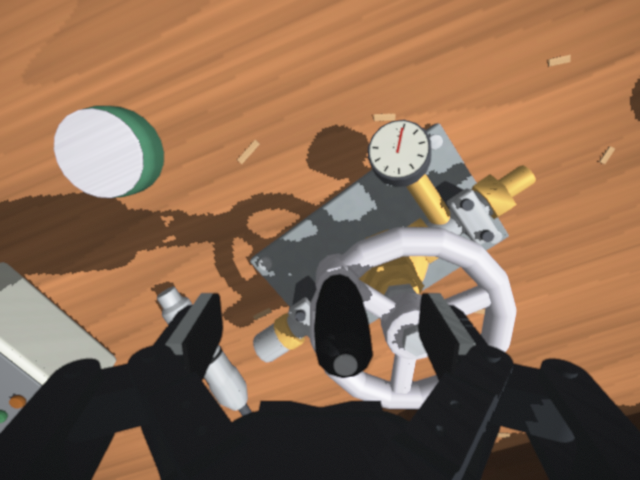

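The handle stands between the fingers at about (345,340), so I'm closing on it.

Request:
step_arm(commands=[0,0,0,0,0,0,1,0,0,0,0,0,0,0,0,0,0,0,0,0,0,0,0,0,0,0,0,0,0,0,0,0,0,0,0,0,0,0,0,0,0,0,0,0,0,0,0,0,0])

```text
clock: 9.65
eef_pos: [501.7, 151.6, 173.6]
tool_rot: [3.137, 0.003, 2.777]
force: [3.0, 4.5, 3.0]
width: 20.7
gripper_force: 58.5
```

Run:
```python
from h import *
plan()
d=snap('wrist','w4'); cv2.imwrite('pics/w4c.png',cv2.resize(d['image'][180:480,160:560,::-1],(800,600)))
```

```text
9.65 [501.7 151.6 173.6] [3.1367 0.0033 2.7772] [3.  4.5 3. ] 20.71171274448014
```

View pics/w4c.png

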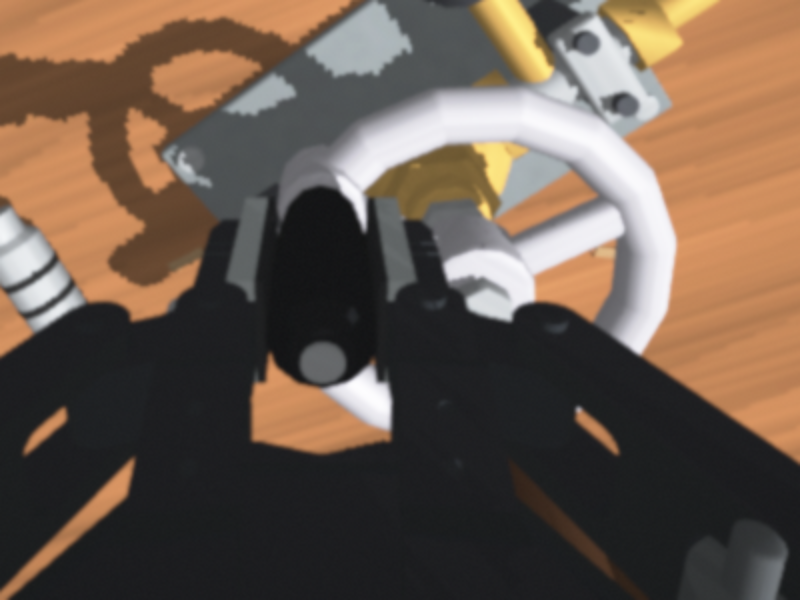

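```bash
cat >> h.py <<'E'
PSI=2.776
def circ(C,P,angs,r=50):
    c,s=np.cos(PSI),np.sin(PSI)
    for a in np.radians(angs):
        d=np.array(C)+r*np.array([np.cos(a),np.sin(a)])-P
        print(round(np.degrees(a)),round((c*d[0]+s*d[1])/10,2),round((s*d[0]-c*d[1])/10,2),(np.array(P)+d).round(1))
E
python3 - <<'E'
from h import *
circ((542,181.2),(499.4,149.1),[214,210,206,202,198,194,190])
E
```

```text
214 0.04 0.43 [500.5 153.2]
210 0.32 0.64 [498.7 156.2]
206 0.58 0.87 [497.1 159.3]
202 0.83 1.11 [495.6 162.5]
198 1.06 1.38 [494.4 165.7]
194 1.27 1.66 [493.5 169.1]
190 1.46 1.95 [492.8 172.5]
```

Request:
step_arm(commands=[0.04,0.43,0,0,0,0,0,0.32,0.64,0,0,0,0,0,0.58,0.87,0,0,0,0,0,0.83,1.11,0,0,0,0,0,1.06,1.38,0,0,0,0,0,1.27,1.66,0,0,0,0,0,1.46,1.95,0,0,0,0,0,1.46,1.95,0,0,0,0,0,1.46,1.95,0,0,0,0,0])

```text
clock: 10.6
eef_pos: [492.5, 172.6, 173.5]
tool_rot: [-3.141, -0.001, 2.776]
force: [-3.8, -0.1, 11.6]
width: 20.5
gripper_force: 59.5
```

Run:
```python
from h import *
circ((542,181.2),(492.8,172.5),[181,172,163,154,145,136,127,118,109,100])
```

```text
181 0.35 0.7 [492.  180.3]
172 0.59 1.45 [492.5 188.2]
163 0.7 2.23 [494.2 195.8]
154 0.7 3.01 [497.1 203.1]
145 0.57 3.79 [501.  209.9]
136 0.32 4.53 [506.  215.9]
127 -0.05 5.22 [511.9 221.1]
118 -0.51 5.86 [518.5 225.3]
109 -1.07 6.4 [525.7 228.5]
100 -1.71 6.86 [533.3 230.4]
```

Request:
step_arm(commands=[0.35,0.7,0,0,0,0,0,0.59,1.45,0,0,0,0,0,0.7,2.23,0,0,0,0,0,0.7,3.01,0,0,0,0,0])

```text
clock: 11.0
eef_pos: [496.0, 202.9, 173.5]
tool_rot: [-3.14, -0.002, 2.776]
force: [-2.9, -1.6, 11.8]
width: 20.8
gripper_force: 59.6
```

Run:
```python
from h import *
circ((542,181.2),(497.1,203.1),range(136,-9,-18))
print()
a=np.radians(-8);circ((542,181.2),(542+50*np.cos(a),181.2+50*np.sin(a)),range(-26,-130,-12))
```

```text
136 -0.38 1.52 [506.  215.9]
118 -1.21 2.84 [518.5 225.3]
100 -2.4 3.85 [533.3 230.4]
82 -3.86 4.43 [549.  230.7]
64 -5.42 4.54 [563.9 226.1]
46 -6.93 4.16 [576.7 217.2]
28 -8.26 3.33 [586.1 204.7]
10 -9.26 2.13 [591.2 189.9]
-8 -9.85 0.68 [591.5 174.2]

-26 -0.11 -1.56 [586.9 159.3]
-38 0.09 -2.59 [581.4 150.4]
-50 0.5 -3.55 [574.1 142.9]
-62 1.1 -4.4 [565.5 137.1]
-74 1.87 -5.12 [555.8 133.1]
-86 2.76 -5.65 [545.5 131.3]
-98 3.75 -5.99 [535.  131.7]
-110 4.79 -6.12 [524.9 134.2]
-122 5.83 -6.03 [515.5 138.8]
```

Request:
step_arm(commands=[-0.38,1.52,0,0,0,0,0,-1.21,2.84,0,0,0,0,0,-2.4,3.85,0,0,0,0,0,-3.86,4.43,0,0,0,0,0,-5.42,4.54,0,0,0,0,0,-6.93,4.16,0,0,0,0,0,-8.26,3.33,0,0,0,0,0,-9.26,2.13,0,0,0,0,0,-9.85,0.68,0,0,0,0,0,-9.85,0.68,0,0,0,0,0])

```text
clock: 12.0
eef_pos: [590.7, 172.9, 173.6]
tool_rot: [-3.14, -0.002, 2.774]
force: [-3.5, -1.8, 9.7]
width: 20.2
gripper_force: 59.4
```

Request:
step_arm(commands=[-0.11,-1.56,0,0,0,0,0,0.09,-2.59,0,0,0,0,0,0.5,-3.55,0,0,0,0,0,1.1,-4.4,0,0,0,0,0,1.87,-5.12,0,0,0,0,0,2.76,-5.65,0,0,0,0,0,3.75,-5.99,0,0,0,0,0,4.79,-6.12,0,0,0,0,0,5.83,-6.03,0,0,0,0,0,5.83,-6.03,0,0,0,0,0])

```text
clock: 13.0
eef_pos: [515.5, 139.4, 173.5]
tool_rot: [3.141, 0.001, 2.777]
force: [-0.6, 0.8, 9.3]
width: 20.8
gripper_force: 59.5
```

Run:
```python
from h import *
plan()
circ((542,181.2),(515.5,138.8),[-132,-140,-146,-152,-157,-162,-166,-169,-172])
```

```text
13.0 [515.5 139.4 173.5] [3.1407e+00 1.4000e-03 2.7766e+00] [-0.6  0.8  9.3] 20.830446298796343
-132 0.84 0.24 [508.5 144. ]
-140 1.47 0.54 [503.7 149.1]
-146 1.91 0.81 [500.5 153.2]
-152 2.32 1.14 [497.9 157.7]
-157 2.64 1.44 [496.  161.7]
-162 2.93 1.76 [494.4 165.7]
-166 3.14 2.04 [493.5 169.1]
-169 3.28 2.26 [492.9 171.7]
-172 3.42 2.49 [492.5 174.2]
```

Request:
step_arm(commands=[0.84,0.24,0,0,0,0,0,1.47,0.54,0,0,0,0,0,1.91,0.81,0,0,0,0,0,2.32,1.14,0,0,0,0,0,2.64,1.44,0,0,0,0,0,2.93,1.76,0,0,0,0,0,3.14,2.04,0,0,0,0,0,3.14,2.04,0,0,0,0,0])

```text
clock: 13.8
eef_pos: [493.6, 168.1, 173.5]
tool_rot: [-3.14, 0.001, 2.775]
force: [-0.0, -1.2, 11.9]
width: 21.1
gripper_force: 59.8
```

Run:
```python
from h import *
circ((542,181.2),(493.5,169.1),[-168,-170,-172,-174])
```

```text
-168 0.1 0.14 [493.1 170.8]
-170 0.19 0.29 [492.8 172.5]
-172 0.28 0.44 [492.5 174.2]
-174 0.36 0.6 [492.3 176. ]
```

Request:
step_arm(commands=[0.12,0.2,0,0,0,0,0,0.2,0.37,0,0,0,0,0,0.26,0.45,0,0,0,0,0,0.26,0.45,0,0,0,0,0])

```text
clock: 14.2
eef_pos: [493.3, 169.0, 173.5]
tool_rot: [-3.136, 0.003, 2.772]
force: [0.4, -9.8, 14.2]
width: 20.9
gripper_force: 60.0
```

Request:
step_arm(commands=[0.03,0.06,0,0,0,0,0,0.06,0.12,0,0,0,0,0,0.06,0.12,0,0,0,0,0,0.06,0.12,0,0,0,0,0])

```text
clock: 14.6
eef_pos: [493.3, 169.1, 173.5]
tool_rot: [-3.135, 0.003, 2.771]
force: [0.2, -12.0, 14.1]
width: 20.9
gripper_force: 60.1
```

Run:
```python
from h import *
C=(542,181.2)
def P(a): a=np.radians(a); return (C[0]+50*np.cos(a),C[1]+50*np.sin(a))
circ(C,(492.5,175.6),range(212,375,18)); print()
circ(C,P(14),range(32,195,18)); print()
circ(C,P(194),range(212,375,18))
```

```text
212 -1.41 -1.7 [499.6 154.7]
230 -2.79 -2.43 [509.9 142.9]
248 -4.33 -2.71 [523.3 134.8]
266 -5.88 -2.49 [538.5 131.3]
284 -7.29 -1.81 [554.1 132.7]
302 -8.41 -0.72 [568.5 138.8]
320 -9.15 0.66 [580.3 149.1]
338 -9.42 2.2 [588.4 162.5]
356 -9.21 3.75 [591.9 177.7]
374 -8.52 5.16 [590.5 193.3]

32 1.09 1.13 [584.4 207.7]
50 2.47 1.86 [574.1 219.5]
68 4.01 2.14 [560.7 227.6]
86 5.56 1.92 [545.5 231.1]
104 6.96 1.23 [529.9 229.7]
122 8.09 0.15 [515.5 223.6]
140 8.82 -1.23 [503.7 213.3]
158 9.1 -2.77 [495.6 199.9]
176 8.88 -4.32 [492.1 184.7]
194 8.2 -5.73 [493.5 169.1]

212 -1.09 -1.13 [499.6 154.7]
230 -2.47 -1.86 [509.9 142.9]
248 -4.01 -2.14 [523.3 134.8]
266 -5.56 -1.92 [538.5 131.3]
284 -6.96 -1.23 [554.1 132.7]
302 -8.09 -0.15 [568.5 138.8]
320 -8.82 1.23 [580.3 149.1]
338 -9.1 2.77 [588.4 162.5]
356 -8.88 4.32 [591.9 177.7]
374 -8.2 5.73 [590.5 193.3]
```

Request:
step_arm(commands=[-1.41,-1.7,0,0,0,0,0,-2.79,-2.43,0,0,0,0,0,-4.33,-2.71,0,0,0,0,0,-5.88,-2.49,0,0,0,0,0,-7.29,-1.81,0,0,0,0,0,-8.41,-0.72,0,0,0,0,0,-9.15,0.66,0,0,0,0,0,-9.42,2.2,0,0,0,0,0,-9.21,3.75,0,0,0,0,0,-8.52,5.16,0,0,0,0,0])

```text
clock: 15.6
eef_pos: [591.1, 189.4, 173.5]
tool_rot: [-3.136, 0.002, 2.773]
force: [-1.7, -7.8, 12.1]
width: 20.9
gripper_force: 60.2
```

Request:
step_arm(commands=[1.09,1.13,0,0,0,0,0,2.47,1.86,0,0,0,0,0,4.01,2.14,0,0,0,0,0,5.56,1.92,0,0,0,0,0,6.96,1.23,0,0,0,0,0,8.09,0.15,0,0,0,0,0,8.82,-1.23,0,0,0,0,0,9.1,-2.77,0,0,0,0,0,8.88,-4.32,0,0,0,0,0,8.2,-5.73,0,0,0,0,0])

```text
clock: 16.6
eef_pos: [492.4, 172.2, 173.6]
tool_rot: [3.138, -0.001, 2.779]
force: [-0.9, 7.9, 7.5]
width: 20.4
gripper_force: 59.8
```

Request:
step_arm(commands=[-1.09,-1.13,0,0,0,0,0,-2.47,-1.86,0,0,0,0,0,-4.01,-2.14,0,0,0,0,0,-5.56,-1.92,0,0,0,0,0,-6.96,-1.23,0,0,0,0,0,-8.09,-0.15,0,0,0,0,0,-8.82,1.23,0,0,0,0,0,-9.1,2.77,0,0,0,0,0,-8.88,4.32,0,0,0,0,0,-8.2,5.73,0,0,0,0,0])

```text
clock: 17.6
eef_pos: [591.2, 188.6, 173.5]
tool_rot: [-3.135, 0.002, 2.772]
force: [-0.6, -8.7, 12.5]
width: 20.5
gripper_force: 60.3
```

Request:
step_arm(commands=[1.09,1.13,0,0,0,0,0,2.47,1.86,0,0,0,0,0,4.01,2.14,0,0,0,0,0,5.56,1.92,0,0,0,0,0,6.96,1.23,0,0,0,0,0,8.09,0.15,0,0,0,0,0,8.82,-1.23,0,0,0,0,0,9.1,-2.77,0,0,0,0,0,8.88,-4.32,0,0,0,0,0,8.2,-5.73,0,0,0,0,0])

```text
clock: 18.6
eef_pos: [492.3, 172.9, 173.6]
tool_rot: [3.137, -0.002, 2.78]
force: [-1.4, 8.9, 8.2]
width: 21.0
gripper_force: 59.9
```

Request:
step_arm(commands=[0,0,0,0,0,0,0,0,0,0,0,0,0,0,0,0,0,0,0,0,0,0,0,0,0,0,0,0,0,0,0,0,0,0,0])

```text
clock: 19.1
eef_pos: [493.3, 168.9, 173.5]
tool_rot: [-3.141, 0.0, 2.776]
force: [-0.7, 0.3, 11.6]
width: 21.0
gripper_force: 60.3
```

Request:
step_arm(commands=[0,0,0,0,0,0,0,0,0,0,0,0,0,0,0,0,0,0,0,0,0,0,0,0,0,0,0,0,0,0,0,0,0,0,0,0,0,0,0,0,0,0,0,0,0,0,0,0,0])

```text
clock: 19.8
eef_pos: [493.3, 168.9, 173.5]
tool_rot: [-3.141, 0.0, 2.776]
force: [-0.5, 0.2, 12.9]
width: 20.4
gripper_force: 60.3
```

Run:
```python
from h import *
plan()
d=snap('wrist','w5'); a=cv2.resize(d['image'][180:480,160:560,::-1],(400,300)); t=snap('top','t5')['image'][:,:,::-1]
cv2.imwrite('pics/w5c.png',np.hstack([a,cv2.resize(t,(400,300))]))
plan()
```

```text
19.8 [493.3 168.9 173.5] [-3.1412e+00  2.0000e-04  2.7756e+00] [-0.5  0.2 12.9] 20.391539164959024
19.9 [493.3 168.9 173.5] [-3.1412e+00  2.0000e-04  2.7756e+00] [-1.1 -0.2 12.1] 20.749667474377844
```

View pics/w5c.png

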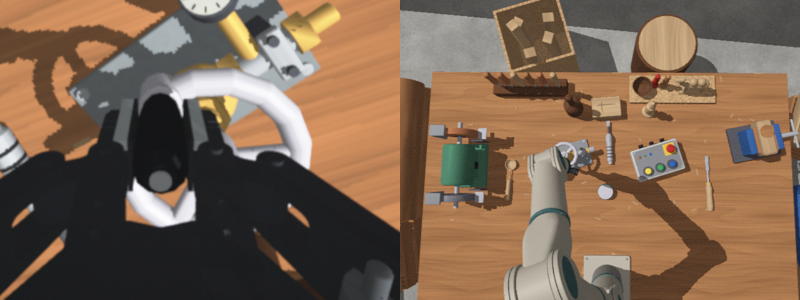

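The handle is gripped at about (162,130) in the crop, the wheel is still, and nothing on the bench has moved. Handing in.

```bash
python3 -c "
from cell import ctrl
print(ctrl.finish_job())"
```

```text
the job is handed in; nothing more can be done
None
```

I pressed yellow, green and blue in turn, closed the wheel to its stop, backed it off two full turns, and handed in at about 20 s with the handle still gripped (about 60 N) and the wheel still; the hand-in returned no verdict.

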